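# Clamp a coffee can in the bench seamer with the cam lever

## Task

Take the white-and-terracotta coffee can with its lid laid on from the counter, stand it on the seamer's deck and slide it home against the brass lip of the lifter plate, under the chuck, without tipping it over. Then swing the red-balled cam lever to its highest lift, right to its stop, so that the can is clamped under the chuck, and finish still holding the lever there with the fingers: its spring returns it if you let go. Leave the steel tray, the timer and the stack of can ends where they are.

Things in the scene. Friction and masses are not known exactly. Their poses are not given: they have to be found in the camera images.
- can_center (a point): Centre (45 mm above the foot) of the coffee can: loose upright cylinder, 53 mm across, 90 mm tall, about 110 g, white with a terracotta band and an aluminium lid (end) whose panel lies 3 mm below the rim. Starts standing on the counter to the left of the seamer. z axis: the can's axis, up
- seamer: Fixed bench-top can seamer, black and steel. Origin on the counter (z = 0) under the chuck's axis; x points from its open front (robot's side) to the rear, y left, z up; heading varies. Base 270 x 230 mm with a flat deck 75 mm above the counter, x -145 to +125 mm, y -115 to +115 mm. A bridge on two pillars (22 mm, at x 30, y -85 and +85 mm) carries the head and a motor up to 400 mm high
- deck_front (a point): Spot on the free front deck (deck height), 114 mm in front of the plate's centre, where there is room to set a can down from above. From here it slides along the seamer's +x between two guide strips, 14 mm high, 59 mm apart inside, 77 to 32 mm in front of the plate's centre, with flared entry ends reaching 98 mm in front
- nest (a point): Centre of the top of the round lifter plate (60 mm across), on the chuck's axis, flush with the deck while the lever is at rest; rises with the plate. A brass lip 10 mm high round its rear half stops the can when its axis is over this point (about 1 mm play). The plate is sprung (10 N preload, 5 N/mm): it gives about 2.5 mm once the lid meets the chuck
- chuck: Fixed chuck 39 mm across; origin: centre of its underside, 99 mm over the deck (9 mm over a standing can). Beside it two brass rollers, equally low, at y -52 and +52 mm; over it a head 72 mm across, 125 mm over the deck. No room for an upright gripper here: push the can in with closed fingers low on its front (about 30 mm over the deck), gripper leaning back 35 to 45 degrees to the front
- lever_ball (a point): Centre of the red ball, 32 mm across, at the end of the cam lever (12 mm rod, ball centre 130 mm from the shaft). At rest the lever leans to the front, 70 degrees above level; it swings forward and down in the seamer's x-z plane to 4 degrees above level, where the ball's centre is 57 mm over the counter
- lever_pivot (a point): Point on the lever's shaft axis (which runs along the seamer's y), in the lever's plane: in the seamer's frame x 0, y -200 mm (its right side), z 48 mm. The base's side wall is 85 mm from the lever's plane
- cam_lever (a joint): Cam lever angle, rad: 0 at rest, growing as the ball swings forward and down, 1.15 at its stop. The cam raises the plate at an even rate from 0 at rest to 14.5 mm at the stop, the highest lift; the lid meets the chuck after about 12 mm. Takes about 2 N at the ball at first, 7 N at the stop; springs back to 0 if released
- tray: Bystander: stainless tray 130 x 190 x 42 mm, loose, on the counter; origin centre of its underside
- timer: Bystander: round white timer 64 mm across, 20 mm high, loose, on the counter; origin centre of its underside
- ends: Bystander: stack of aluminium can ends 54 mm across, 32 mm high, loose, on the counter; origin centre of its underside
There are look-alikes about, which are no part of the job. Of the things like the part that bears can_center, leave any that is blue or green; of the rest the smaller one is meant.

How it is judged:
By the outcome, as a careful person would: the job done as asked, in the order asked, and still so for the second after the job is handed in, while the arm keeps its last pose, push and grip.
It also fails if it takes over 72 s, if anything falls off the work surface, if the arm or the gripper's body presses on something with over 40 N, if the wrist force passes 120 N, or if a joint passes its speed limit or range.

## Robot

A 6-joint arm with a two-finger parallel gripper is mounted at the origin on the work surface. World frame = base frame: x ahead of the robot, y to its left, z up, the work surface at z = 0. Lengths are in m, angles in rad, forces in N, time in s.
With the tool pointing down it reaches from about 0.25 to 0.725 m from the base axis. Payload 4 kg.
Tool frame: the origin (TCP) lies midway between the tips of the shut fingers; the grasp point (between the pads) lies 19 mm behind it; z points along the fingers, y is the direction in which the jaws open and shut (so a half turn about z gives the same grasp; the last joint's range is limited). The gripper opens to 85 mm and grips with 20 to 120 N. Pads are 22 mm wide; open, the fingers measure 114 mm over their backs; the gripper's body (76 mm by 85 mm) begins 54 mm behind the grasp point. The pads swing forward as they close: fully open they stand 13 mm farther back than shut.
Start: joints at [1.101, 0.241, 0.005, 1.335, 0, 1.571], TCP at [0.226, 0.446, 0.231] pointing down, gripper open.
Joint ranges: [-2.72, 2.72], [-1.05, 1.87], [-1.09, 1.28], [-1.99, 2.15], [-1.42, 1.44], [-3.14, 3.14]. Speed limits (rad/s): [2.79, 2.79, 3.14, 3.14, 3.14, 3.14].

## Interface

Orientations are given as a unit quaternion [w, x, y, z].
In Python, from bench import ctrl, grab_frame, ticket gives the robot as it stands.
- The arm moves only by the tool step_arm, never from a script. Its argument "motion" is a list of rows, each a list of 7 numbers: the turn, a rotation vector about the tool's x, y, z in units of 5 degrees (1.0 is 5 degrees), then the shift along the tool's x, y, z in units of 30 mm (1.0 is 30 mm), then the opening, from -1 (shut) to 1 (fully open). A call has 1 to 8 rows; each row shifts and turns the commanded pose from where the row before left it, along the tool's axes as they then stand; what a row does not reach is not made up. A row lasts 1/12 s, in which the tool goes at most 41.7 mm and 7.16 degrees, less where a joint would pass 70% of its speed; a pose out of reach is approached as far as the arm can. A call is refused whole if a number of a shift passes 1 or a number of a turn 1, either way. A call with a gripper value outside its range is refused whole. The fingers move at their own pace and stop on an object; "newtons" is the grip in N (left out, the last holds). Time passes only in rows, so rows that do not move let the fingers close. It gives the time, the measured TCP pose, the force and the opening at its end, in the units of the state.
- ctrl.get_obs(): the state, without advancing time (a new reading comes with each control period).
- grab_frame(name): name is "scene" or "side" or "wrist"; returns a dict with "pixels" (420x560x3 uint8, red, green, blue), "fx", "fy", "cx", "cy" (pixels), "R" (3x3) and "t" (3): a world point X has camera coordinates R X + t; the wrist camera has in their place "mount" (4x4, takes a point from camera to tool coordinates, whose origin is the TCP and whose axes are the flange's). Camera axes: x right, y down, z forward; pixel columns grow to the right and rows downward; lengths in m; the calibration is good to about 2 mm. A picture is of the moment at which its call begins: read the wrist's pose just before it. There is no depth.
- ticket.job_done(): hands the job in, once; it reports no verdict.
The state is a dict: "time_s": time; "qpos": joint angles; "dq": joint speeds; "effort": joint torques, N m; "position": TCP position; "tcp_rot": TCP orientation; "contact_force": force on the tool from outside, world axes, zero at the start; "wrist_torque": the same for the moment, N m; "grip_width": opening from 0.0 (shut) to 1.0 (fully open).
Only numpy, scipy, OpenCV 4.12 (cv2) and the standard library are available. Lean on these libraries where they do the work, as an engineer would, in place of code of your own. Each camera call takes 0.05 s, during which the arm holds its last target. There are 200 camera calls.

## Working session

There is one attempt and no reset: what is moved stays moved. The work goes in short steps, Python scripts to look and compute and a tool call to move; the robot and the scene stay as the last step left them, time stands still between calls to the robot, and variables do not carry over. Pictures are saved under pics/ and viewed, about 8 in all and at most 12, crops included, and the job is handed in when it is done.

Besides the shell and the picture viewer there is one more tool, called after "Call:" in YAML: its name, and indented under it one key for each argument. step_arm: Moves the arm, as the interface text tells. Its arguments: {"type":"object","properties":{"motion":{"type":"array","items":{"type":"array","items":{"type":"number"}}},"newtons":{"type":"number"}},"required":["motion"]}

```bash
mkdir -p pics; ls
python3 - <<'E'
from bench import ctrl, grab_frame
import cv2, pickle
print(ctrl.get_obs())
for n in ("scene","side","wrist"):
    f=grab_frame(n); pickle.dump(f,open(f"pics/{n}0.pkl","wb"))
    cv2.imwrite(f"pics/{n}0.png",f["pixels"][:,:,::-1])
    print(n,{k:v for k,v in f.items() if k!="pixels"})
E
```

```text
pics
{'time_s': 0.0, 'qpos': array([ 1.10102512e+00,  2.41443299e-01,  3.70892150e-03,  1.33519049e+00,
       -1.63021313e-05,  1.57081748e+00]), 'dq': array([0.00140429, 0.00017729, 0.00032874, 0.00021702, 0.00177278,
       0.00039984]), 'effort': array([ 2.54387443e-03, -3.72316611e+01,  2.52409083e+01,  1.68967660e-02,
        1.81634232e-04,  1.12454038e-05]), 'position': array([0.22605747, 0.44526624, 0.23039197]), 'tcp_rot': array([-2.39751095e-04,  2.32741876e-01,  9.72537962e-01, -1.03694533e-03]), 'contact_force': array([-0.47066154, -0.31913652, -0.2886711 ]), 'wrist_torque': array([ 0.02467799, -0.02138851,  0.06677264]), 'grip_width': 1.000730115210976}
scene {'fx': 381.2595777698593, 'fy': 381.2595777698593, 'cx': 286.2538544874119, 'cy': 211.008570979943, 'R': array([[ 0.23568074,  0.97182668, -0.00273582],
       [ 0.62384571, -0.15344812, -0.76633557],
       [-0.74516516,  0.17890381, -0.64243467]]), 't': array([-0.06317499, -0.22140765,  1.43043732])}
side {'fx': 416.2176737495658, 'fy': 416.2176737495658, 'cx': 280.4771499892553, 'cy': 201.4337483445155, 'R': array([[ 0.75831157, -0.65187095,  0.00527551],
       [-0.49418797, -0.58012137, -0.64748548],
       [ 0.42513741,  0.48838863, -0.76205953]]), 't': array([-0.4315953 ,  0.30280837,  1.11459569])}
wrist {'fx': 341.1083587733735, 'fy': 341.1083587733735, 'cx': 281.4971305999462, 'cy': 206.19281796228853, 'mount': array([[ 9.03267931e-04, -9.62423752e-01, -2.71550559e-01,
         6.90831027e-02],
       [ 9.99998621e-01,  4.90814537e-04,  1.58679518e-03,
        -6.60084310e-04],
       [-1.39388841e-03, -2.71551617e-01,  9.62422868e-01,
        -1.42630567e-01],
       [ 0.00000000e+00,  0.00000000e+00,  0.00000000e+00,
         1.00000000e+00]])}
```

View pics/scene0.png

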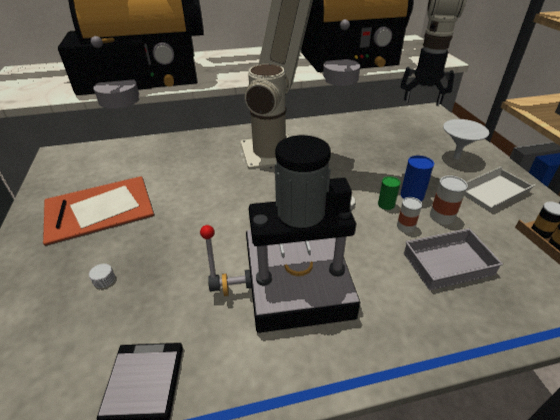

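View pics/side0.png

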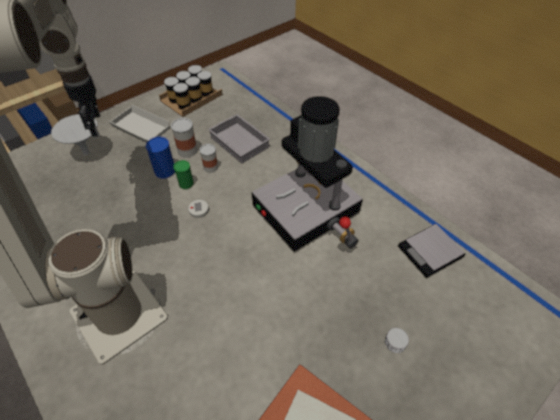

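The scene view shows two white/terracotta cans: the small one at (410,214) and the large one at (449,199). The blue can (417,178) and green can (389,192) are excluded by colour. By the rule the small one is meant. I'll check it in an enlarged crop, together with the seamer in the side view.

Run:
```python
import cv2,numpy as np
a=cv2.imread("pics/scene0.png")[140:260,370:490]; b=cv2.imread("pics/side0.png")
b1=b[90:250,190:370]
A=cv2.resize(a,(400,400),interpolation=cv2.INTER_CUBIC); B=cv2.resize(b[115:215,140:240],(400,400),interpolation=cv2.INTER_CUBIC)
cv2.imwrite("pics/c1.png",np.hstack([A,B]))
cv2.imwrite("pics/c2.png",cv2.resize(b1,None,fx=3.6,fy=3.6,interpolation=cv2.INTER_CUBIC)[:600])
```

```text
(no output)
```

View pics/c1.png

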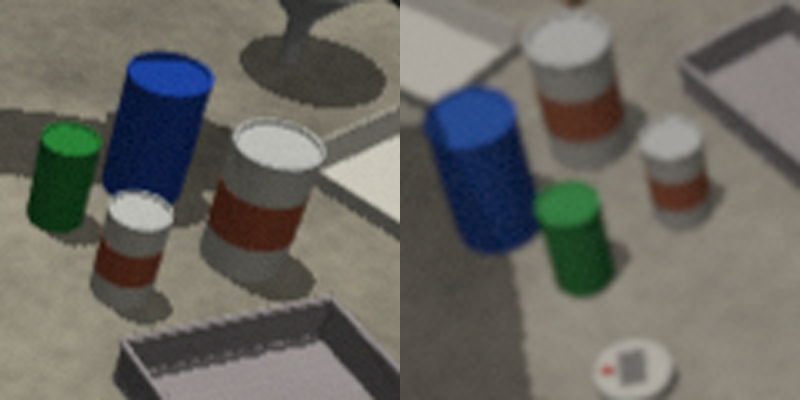

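View pics/c2.png

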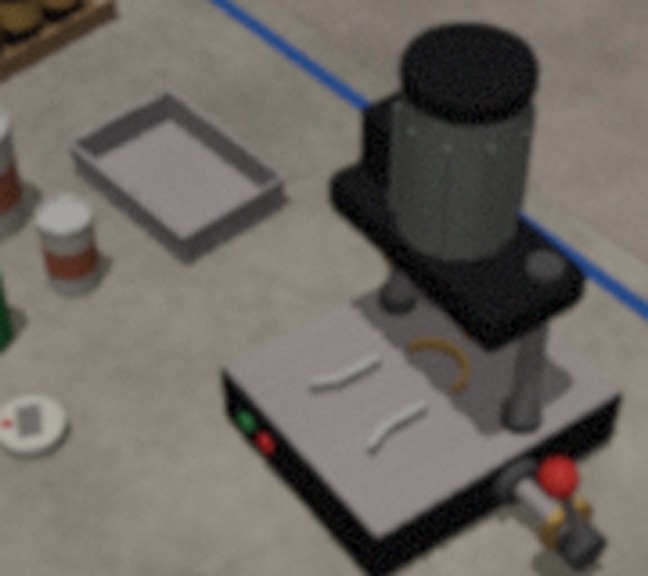

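The crop confirms it. The small white/terracotta can has its lid centre at about scene (412,203) and side (208,149.5). The larger one stands behind it, and the blue and green ones are excluded. In the side view the seamer's front deck edge runs from (252.5,193.6) to (294,238.6).

```bash
cat > h.py <<'E'
import numpy as np, cv2, pickle
from scipy.spatial.transform import Rotation as Rn
def ray(f,uv):
    d=np.array([(uv[0]-f["cx"])/f["fx"],(uv[1]-f["cy"])/f["fy"],1.])
    return -f["R"].T@f["t"], f["R"].T@d
def onplane(f,uv,z):
    o,d=ray(f,uv); return o+d*(z-o[2])/d[2]
def tri(fs,uvs):
    A=0;b=0;L=[]
    for f,uv in zip(fs,uvs):
        o,d=ray(f,uv);d=d/np.linalg.norm(d);P=np.eye(3)-np.outer(d,d);A=A+P;b=b+P@o;L.append((o,P))
    X=np.linalg.solve(A,b); return X,[round(float(np.linalg.norm(P@(X-o)))*1e3,1) for o,P in L]
def proj(f,X):
    c=f["R"]@np.asarray(X)+f["t"]; return np.array([f["fx"]*c[0]/c[2]+f["cx"],f["fy"]*c[1]/c[2]+f["cy"]])
def wristcam(f,obs):
    w,x,y,z=obs["tcp_rot"]; T=np.eye(4);T[:3,:3]=Rn.from_quat([x,y,z,w]).as_matrix();T[:3,3]=obs["position"]
    C=np.linalg.inv(T@f["mount"]); f=dict(f);f["R"]=C[:3,:3];f["t"]=C[:3,3];return f
def tcpR(obs):
    w,x,y,z=obs["tcp_rot"]; return Rn.from_quat([x,y,z,w]).as_matrix()
def blobs(f,lo,hi,amin=20):
    h=cv2.cvtColor(f["pixels"],cv2.COLOR_RGB2HSV); m=cv2.inRange(h,lo,hi)
    n,l,s,c=cv2.connectedComponentsWithStats(m); return [(c[i].round(1).tolist(),s[i].tolist()) for i in range(1,n) if s[i][4]>=amin]
E
python3 - <<'E'
from h import *
s=pickle.load(open("pics/scene0.pkl","rb"));d=pickle.load(open("pics/side0.pkl","rb"))
print("lid",tri([s,d],[(412,202.7),(208,149.5)]))
for f in (s,d): print("red",blobs(f,(0,180,120),(5,255,255)),blobs(f,(172,180,120),(180,255,255)))
print("onz lid",onplane(s,(412,202.7),.09),onplane(d,(208,149.5),.09))
for uv in [(252.5,193.6),(294.2,238.6),(362.2,200.3)]: print("deck",onplane(d,uv,.075))
for uv in [(256,306),(354,292)]: print("deckrear s",onplane(s,uv,.075))
E
```

```text
lid (array([0.50217573, 0.29978368, 0.08862692]), [1.3, 1.3])
red [([205.9, 229.7], [200, 225, 13, 10, 89])] []
red [([344.8, 221.8], [340, 217, 10, 10, 73])] []
onz lid [0.50259704 0.30034355 0.09      ] [0.50111232 0.29660048 0.09      ]
deck [0.5002665  0.05416891 0.075     ]
deck [ 0.4848783  -0.15744873  0.075     ]
deck [ 0.74021615 -0.1862872   0.075     ]
deckrear s [ 0.72663023 -0.17706652  0.075     ]
deckrear s [0.74138532 0.03839998 0.075     ]
```

Run:
```python
from h import *
s=pickle.load(open("pics/scene0.pkl","rb"));d=pickle.load(open("pics/side0.pkl","rb"))
for f in (s,d): print(blobs(f,(0,150,60),(8,255,255)))
print("ball",tri([s,d],[(206.8,231.3),(344.8,222)]))
O=np.array([.625,-.0625,0])
for yaw in (-4,-5,-6):
    R=Rn.from_euler('z',yaw,degrees=True).as_matrix(); print(yaw,O+R@[-.0445,-.2,.17],O+R@[-.114,0,.075])
```

```text
[([365.9, 33.1], [363, 32, 7, 4, 22]), ([91.2, 211.4], [44, 177, 110, 68, 2518]), ([447.3, 207.4], [434, 199, 26, 16, 196]), ([407.9, 220.7], [399, 215, 19, 11, 106]), ([206.6, 231.4], [200, 225, 14, 14, 144])]
[([185.6, 144.1], [178, 139, 16, 10, 47]), ([263.1, 212.4], [261, 210, 5, 6, 22]), ([344.5, 221.7], [339, 216, 11, 13, 103])]
ball (array([ 0.57496822, -0.25458288,  0.17193359]), [0.9, 0.9])
-4 [ 0.56665711 -0.25890865  0.17      ] [ 0.5112777  -0.05454776  0.075     ]
-5 [ 0.56323819 -0.25786051  0.17      ] [ 0.5114338  -0.05256425  0.075     ]
-6 [ 0.55983808 -0.25675286  0.17      ] [ 0.5116245  -0.05058376  0.075     ]
```

View pics/wrist0.png

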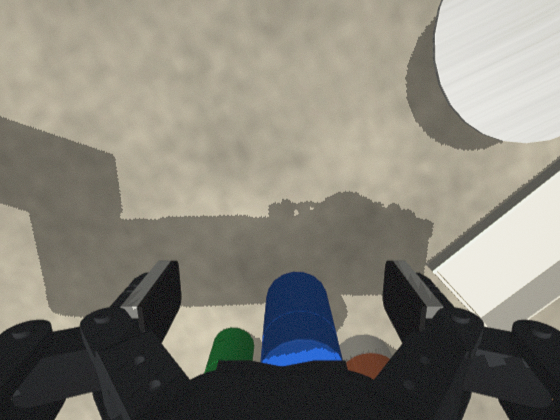

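The wrist view shows the blue can (300,330) and green can (230,350), partly hidden by the gripper. Next I'll get the neighbours' positions so I can choose the jaw direction.

Run:
```python
from h import *
s=pickle.load(open("pics/scene0.pkl","rb"));d=pickle.load(open("pics/side0.pkl","rb"))
for n,a,b in [("blue",(421,162.5),(158,143.7)),("green",(391,181.7),(181.7,165.7)),("large",(453.7,183.5),(181.7,125)),("timer",(347,200),(198,208))]: print(n,tri([s,d],[a,b]))
for uv in [(406,253),(485,233),(498,262)]: print("tray rim",onplane(s,uv,.042))
for uv in [(210,134),(237,118),(268,138)]: print("tray rim d",onplane(d,uv,.042))
from bench import ctrl
o=ctrl.get_obs(); print(tcpR(o).round(3))
c=np.array([.502,.299])-o["position"][:2]; R=tcpR(o); print(R.T@[*c,0])
```

```text
blue (array([0.3730222 , 0.39001475, 0.12626052]), [0.2, 0.2])
green (array([0.39344324, 0.29032432, 0.08704827]), [0.1, 0.1])
large (array([0.48641605, 0.42906484, 0.12097053]), [0.7, 0.7])
timer (array([0.36082861, 0.16880762, 0.0125986 ]), [3.5, 3.5])
tray rim [0.63352987 0.22553091 0.042     ]
tray rim [0.61636586 0.46690188 0.042     ]
tray rim [0.71605966 0.43284566 0.042     ]
tray rim d [0.57895367 0.40873885 0.042     ]
tray rim d [0.7102877 0.4191919 0.042    ]
tray rim d [0.72715871 0.25384813 0.042     ]
[[-0.892  0.453 -0.001]
 [ 0.453  0.892 -0.001]
 [-0.    -0.002 -1.   ]]
[-3.12244188e-01 -5.66679783e-03  1.25175649e-05]
```

Call:
step_arm:
  motion:
    - [0,0,0,-1,0,0,1]
    - [0,0,0,-1,0,0,1]
    - [0,0,0,-1,0,0,1]
    - [0,0,0,-1,0,0,1]
    - [0,0,0,-1,0,0,1]
    - [0,0,0,-1,0,0,1]
    - [0,0,0,-1,0,0,1]
    - [0,0,0,-1,0,0,1]
  newtons: 40

```text
time_s: 0.82
position: [0.4414, 0.3362, 0.2309]
tcp_rot: [-0.0, 0.233, 0.973, -0.0]
contact_force: [0.4, 1.0, 0.1]
grip_width: 1.002
```

Call:
step_arm:
  motion:
    - [0,0,0,-0.8,0,0,1]
    - [0,0,0,-0.8,0,0,1]
    - [0,0,0,-0.8,0,0,1]
    - [0,0,-0.9,0,0,0,1]
    - [0,0,-0.9,0,0,0,1]
    - [0,0,-0.9,0,0,0,1]
    - [0,0,-0.9,0,0,0,1]
    - [0,0,-0.9,0,0,0,1]

```text
time_s: 1.48
position: [0.5044, 0.3043, 0.2307]
tcp_rot: [-0.001, 0.037, 0.999, -0.0]
contact_force: [-0.1, 0.1, -1.0]
grip_width: 0.997
```

Run:
```python
from h import *
from bench import ctrl,grab_frame
o=ctrl.get_obs(); f=wristcam(grab_frame("wrist"),o); pickle.dump(f,open("pics/w1.pkl","wb"))
print(o["position"],o["qpos"].round(3),tcpR(o).round(3)); cv2.imwrite("pics/w1.png",f["pixels"][:,:,::-1])
print(proj(f,[.502,.299,.09]))
```

```text
[0.50444981 0.30428472 0.23068112] [0.543 0.422 0.26  1.41  0.    0.616] [[-0.997  0.074 -0.001]
 [ 0.074  0.997 -0.001]
 [ 0.001 -0.001 -1.   ]]
[275.32835917 191.86828121]
```

View pics/w1.png

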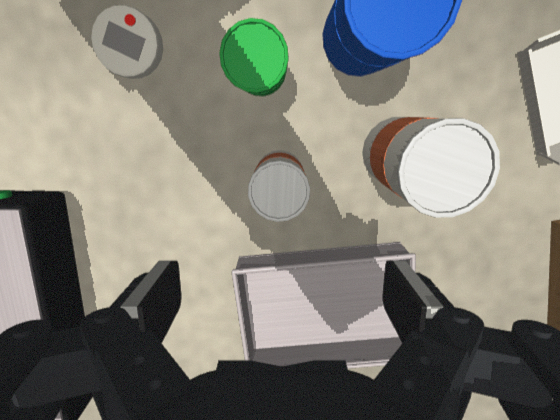

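The small can's lid is at (279,189), about 60 px wide, which is 50 mm and matches. The tray edge is at row 247, clear of the fingers.

Run:
```python
from h import *
from bench import ctrl
f=pickle.load(open("pics/w1.pkl","rb"));o=ctrl.get_obs()
p=onplane(f,(279,189.5),.09);print(p,(tcpR(o).T@(p-o["position"]))/.03)
```

```text
[0.50016317 0.30227796 0.09      ] [ 0.13085602 -0.07596334  4.69026129]
```

Call:
step_arm:
  motion:
    - [0,0,0,0.13,-0.08,0.9,1]
    - [0,0,0,0,0,0.95,1]
    - [0,0,0,0,0,0.95,1]
    - [0,0,0,0,0,0.95,1]
    - [0,0,0,0,0,0.95,1]
    - [0,0,0,0,0,0.95,1]
    - [0,0,0,0,0,0.6,1]
    - [0,0,0,0,0,0.3,1]

```text
time_s: 2.2
position: [0.4982, 0.3011, 0.0312]
tcp_rot: [-0.003, 0.039, 0.999, -0.002]
contact_force: [-0.3, -0.4, -0.7]
grip_width: 1.001
```

Call:
step_arm:
  motion:
    - [0,0,0,0,0,0,0.2]
    - [0,0,0,0,0,0,0]
    - [0,0,0,0,0,0,-0.2]
    - [0,0,0,0,0,0,-0.4]
    - [0,0,0,0,0,0,-0.4]
    - [0,0,0,0,0,0,-0.4]
  newtons: 30

```text
time_s: 2.7
position: [0.5016, 0.3032, 0.0365]
tcp_rot: [0.001, 0.039, 0.999, 0.001]
contact_force: [0.1, 0.1, 3.9]
grip_width: 0.608
```

Call:
step_arm:
  motion:
    - [0,0,0,0,0,-0.5,-0.4]
    - [0,0,0,0,0,-0.8,-0.4]
    - [0,0,0,0,0,-0.8,-0.4]
    - [0,0,0,0,0,-0.8,-0.4]
    - [0,0,0,0,0,-0.8,-0.4]
    - [0,0,0,0,0,-0.8,-0.4]
    - [0,0,0,0,0,-0.5,-0.4]

```text
time_s: 3.28
position: [0.5012, 0.3029, 0.1879]
tcp_rot: [0.001, 0.039, 0.999, 0.001]
contact_force: [0.2, -0.3, -0.4]
grip_width: 0.604
```

Run:
```python
from h import *
s=pickle.load(open("pics/scene0.pkl","rb"));d=pickle.load(open("pics/side0.pkl","rb"))
# brass
for n,f,box in (("s",s,(255,330,230,300)),("d",d,(290,330,170,215))):
    h=cv2.cvtColor(f["pixels"],cv2.COLOR_RGB2HSV); m=cv2.inRange(h,(8,90,40),(30,255,255))
    x0,x1,y0,y1=box; k=np.zeros_like(m);k[y0:y1,x0:x1]=m[y0:y1,x0:x1]
    v,u=np.nonzero(k); P=np.array([onplane(f,p,.082)[:2] for p in zip(u,v)])
    if len(P)<8: print(n,len(P));continue
    A=np.c_[2*P,np.ones(len(P))]; c=np.linalg.lstsq(A,(P**2).sum(1),rcond=None)[0]
    print(n,len(P),"centre",c[:2],"r",np.sqrt(c[2]+c[0]**2+c[1]**2),P.min(0),P.max(0),u.min(),u.max(),v.min(),v.max())
# strips: bright thin in side
g=cv2.cvtColor(d["pixels"],cv2.COLOR_RGB2GRAY)[180:222,268:318]
m=((g>cv2.medianBlur(g,15).astype(int)+22)*255).astype(np.uint8)
n,l,st,c=cv2.connectedComponentsWithStats(m)
for i in range(1,n):
    if st[i][4]>12:
        v,u=np.nonzero(l==i);P=np.array([onplane(d,p,.088)[:2] for p in zip(u+268,v+180)])
        o=P[:,0].argsort();print("strip",len(P),P[o[:3]].mean(0),P[o[-3:]].mean(0),[P[np.abs(P[:,0]-x)<.004].mean(0).round(4).tolist() for x in (.55,.56,.57,.58,.59,.6) if (np.abs(P[:,0]-x)<.004).any()])
```

```text
s 156 centre [ 0.64119669 -0.06114436] r 0.02778969930371913 [ 0.63474036 -0.09385562] [ 0.67384479 -0.0279308 ] 285 312 262 275
d 69 centre [ 0.64389098 -0.05957037] r 0.02596065981662278 [ 0.63380916 -0.09330164] [ 0.68761163 -0.02655382] 304 320 182 198
```

The brass lip puts the nest at about (0.638,-0.060). The ball and the front deck edge agree, with yaw about -4.5 to -5°. I'll move beside the deck and measure the strips from close.

Call:
step_arm:
  motion:
    - [0,0,0,-0.1,-0.7,0,-0.4]
    - [0,0,0,-0.3,-1,0,-0.4]
    - [0,0,0,-0.35,-1,0,-0.4]
    - [0,0,0,-0.35,-1,0,-0.4]
    - [0,0,0,-0.35,-1,0,-0.4]
    - [0,0,0,-0.35,-1,0,-0.4]
    - [0,0,0,-0.35,-1,0,-0.4]
    - [0,0,0,-0.2,-0.7,0,-0.4]

```text
time_s: 3.95
position: [0.5541, 0.073, 0.185]
tcp_rot: [0.0, 0.04, 0.999, -0.0]
contact_force: [-0.5, -0.1, -1.4]
grip_width: 0.606
```

Call:
step_arm:
  motion:
    - [0,0,0,0,-0.2,0,-0.4]
    - [0,0,0,0,0,0,-0.4]

```text
time_s: 4.12
position: [0.553, 0.068, 0.1848]
tcp_rot: [-0.0, 0.04, 0.999, 0.0]
contact_force: [-0.3, 0.0, -0.5]
grip_width: 0.607
```

Run:
```python
from h import *
from bench import ctrl,grab_frame
o=ctrl.get_obs(); f=wristcam(grab_frame("wrist"),o); pickle.dump(f,open("pics/w2.pkl","wb"))
print(o["position"],o["qpos"].round(3),o["grip_width"]); cv2.imwrite("pics/w2.png",f["pixels"][:,:,::-1])
```

```text
[0.55302269 0.06804356 0.18483195] [0.122 0.377 0.073 1.267 0.    0.203] 0.6074968657605373
```

View pics/w2.png

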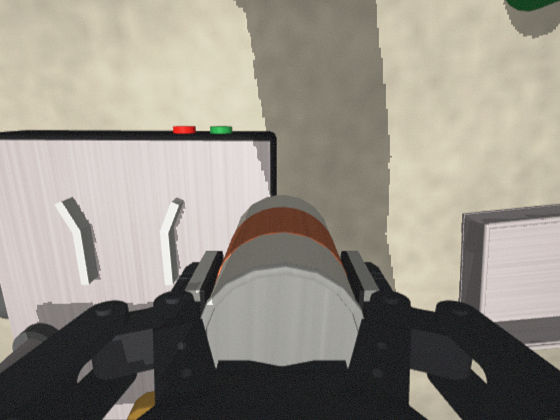

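The view shows the front deck edge at row ~139, the deck's left edge at col ~271, and the two strips at about cols 85 and 167 (rows 200–282). The can is held upright. Next, the numbers.

Run:
```python
from h import *
f=pickle.load(open("pics/w2.pkl","rb")); g=cv2.GaussianBlur(cv2.cvtColor(f["pixels"],cv2.COLOR_RGB2GRAY),(3,3),0).astype(int)
for r in (245,260,275): print(r,"L",g[r,66:104:2].tolist(),"R",g[r,150:186:2].tolist())
# front edge: per column, gradient dark->light going down
P=[]
for c in range(20,255,5):
    k=np.diff(g[128:148,c]); P.append(onplane(f,(c,128+k.argmax()+.5),.075)[:2])
P=np.array(P);b,a=np.polyfit(P[:,1],P[:,0],1);print("front x=",a,"+",b,"y  yaw",-np.degrees(np.arctan(b)), "res",np.std(P[:,0]-a-b*P[:,1]))
for r in (150,165,180): 
    k=np.diff(g[r,255:285]); print("left edge",r,255+k.argmin(),onplane(f,(255+k.argmin()+.5,r),.075)[:2])
```

```text
245 L [204, 206, 208, 208, 222, 237, 237, 238, 186, 92, 89, 90, 91, 93, 148, 208, 211, 212, 207] R [211, 211, 214, 212, 210, 217, 238, 239, 240, 220, 106, 90, 96, 155, 213, 212, 209, 209]
260 L [209, 206, 204, 206, 206, 214, 237, 237, 238, 212, 100, 90, 90, 92, 91, 120, 159, 210, 210] R [212, 210, 210, 213, 211, 209, 223, 240, 239, 241, 187, 92, 91, 108, 149, 206, 210, 208]
275 L [202, 208, 207, 204, 205, 206, 211, 233, 237, 237, 224, 116, 88, 90, 91, 92, 118, 187, 206] R [212, 210, 209, 210, 212, 210, 208, 229, 239, 239, 240, 141, 90, 94, 126, 110, 42, 31]
front x= 0.499354732431503 + 0.08484235680197649 y  yaw -4.84949530007617 res 0.00022214234009605146
left edge 150 269 [0.5115439  0.06238357]
left edge 165 269 [0.52257752 0.06139863]
left edge 180 269 [0.53387915 0.06038977]
```

Run:
```python
from h import *
from bench import ctrl
f=pickle.load(open("pics/w2.pkl","rb"))
R=Rn.from_euler('z',-4.95,degrees=True).as_matrix()
m=[]
for r,a,b in ((245,82.8,160.5),(260,84.8,161.6),(275,86.8,163.2)):
    A=onplane(f,(a+.3,r),.089);B=onplane(f,(b+.3,r),.089);print(A,B,"gap",(R.T@(B-A))[:2]);m.append((A+B)/2)
m=np.mean(m,0); le=np.array([.5226,.0614,.075]); fe=np.array([.49935+.0848*m[1],m[1],.075])
s=R.T@m; print("axis y' strips",s[1],"left-edge",(R.T@le)[1]-.115,"front x'",(R.T@fe)[0])
for yy in (s[1],):
    O=R@[(R.T@fe)[0]+.145,yy,0]; print("origin",O,"front",R@[-.114,0,0]+O,"ball",R@[-.0445,-.2,.17]+O)
o=ctrl.get_obs(); t=R@[-.114,0,0]+O; print("shift units",tcpR(o).T@(t[:2].tolist()+[0]-o["position"]*[1,1,0])/.03, Rn.from_matrix(tcpR(o)).as_rotvec())
```

```text
[ 0.56937988 -0.0826881   0.089     ] [ 0.57402773 -0.02460799  0.089     ] gap [-0.00038101  0.05826454]
[ 0.58154446 -0.08407101  0.089     ] [ 0.58620085 -0.02591851  0.089     ] gap [-0.00037875  0.05833739]
[ 0.59402909 -0.0854903   0.089     ] [ 0.59872499 -0.02687985  0.089     ] gap [-0.0003789   0.05879705]
axis y' strips -0.004347810700378672 left-edge -0.008735744117338656 front x' 0.4975866541606907
origin [ 0.63981489 -0.05977806  0.        ] front [ 0.52624007 -0.04994142  0.        ] ball [ 0.57822359 -0.25519239  0.17      ]
shift units [ 5.74296155e-01 -4.03592407e+00 -2.29989937e-03] [-1.23443815e-01 -3.13872927e+00 -1.02600325e-03]
```

Call:
step_arm:
  motion:
    - [0,0,0,0.1,-0.6,0,-0.4]
    - [0,0,0,0.2,-0.9,0,-0.4]
    - [0,0,0,0.2,-0.9,0,-0.4]
    - [0,0,0,0.07,-0.9,0,-0.4]
    - [0,0,0,0,-0.5,0.3,-0.4]
    - [0,0,0,0,-0.24,0.6,-0.4]
    - [0,0,0,0,0,0.7,-0.4]
    - [0,0,0,0,0,0.6,-0.4]

```text
time_s: 4.83
position: [0.5268, -0.0487, 0.1182]
tcp_rot: [0.0, 0.038, 0.999, 0.0]
contact_force: [-1.2, 0.5, -1.4]
grip_width: 0.608
```

Call:
step_arm:
  motion:
    - [0,0,0,0,0,0.1,-0.4]
    - [0,0,0,0,0,0.1,-0.4]
    - [0,0,0,0,0,0,-0.4]

```text
time_s: 5.08
position: [0.527, -0.0487, 0.113]
tcp_rot: [-0.0, 0.038, 0.999, 0.0]
contact_force: [-0.3, -0.0, -0.5]
grip_width: 0.605
```

Call:
step_arm:
  motion:
    - [0,0,0,0,0,0.05,-0.4]
    - [0,0,0,0,-0.03,0.05,-0.4]
    - [0,0,0,0,0,0,-0.4]

```text
time_s: 5.33
position: [0.528, -0.05, 0.1115]
tcp_rot: [0.002, 0.038, 0.999, 0.001]
contact_force: [-1.0, 1.9, 2.5]
grip_width: 0.61
```

Call:
step_arm:
  motion:
    - [0,0,0,0,0,0.04,-0.4]
    - [0,0,0,0,0,0,-0.4]

```text
time_s: 5.5
position: [0.5281, -0.05, 0.1114]
tcp_rot: [0.002, 0.038, 0.999, 0.001]
contact_force: [-3.4, 3.1, 10.6]
grip_width: 0.606
```

Contact came at z 0.1115, as predicted. I'll relieve the pressure and open.

Call:
step_arm:
  motion:
    - [0,0,0,0,0,-0.06,-0.4]
    - [0,0,0,0,0,0,0.1]
    - [0,0,0,0,0,0,0.3]
    - [0,0,0,0,0,0,0.5]
    - [0,0,0,0,0,0,0.7]
    - [0,0,0,0,0,0,0.7]

```text
time_s: 6.0
position: [0.5266, -0.0508, 0.1101]
tcp_rot: [-0.0, 0.039, 0.999, -0.0]
contact_force: [0.0, 0.4, 0.5]
grip_width: 0.847
```

Call:
step_arm:
  motion:
    - [0,0,0,0,0,-0.3,0.7]
    - [0,0,0,0,0,-0.8,0.7]
    - [0,0,0,0,0,-1,0.7]
    - [0,0,0,0,0,-1,0.7]
    - [0,0,0,0,0,-1,0.7]
    - [0,0,0,0.5,0,0,0.3]
    - [0,0,0,0.8,0,0,0]
    - [0,0,0,0.7,0,0,-1]

```text
time_s: 6.67
position: [0.4666, -0.0461, 0.2346]
tcp_rot: [0.001, 0.039, 0.999, -0.0]
contact_force: [-0.1, -0.5, -0.2]
grip_width: 0.432
```

Run:
```python
from h import *
from bench import ctrl,grab_frame
o=ctrl.get_obs(); f=wristcam(grab_frame("wrist"),o); pickle.dump(f,open("pics/w3.pkl","wb"))
print(o["position"],o["qpos"].round(3),o["grip_width"],proj(f,[.527,-.05,.165])); cv2.imwrite("pics/w3.png",f["pixels"][:,:,::-1])
```

```text
[ 0.46662986 -0.04608333  0.23458761] [-0.098  0.176 -0.068  1.325 -0.    -0.021] 0.43184837602463316 [282.70970741 301.62635356]
```

View pics/w3.png

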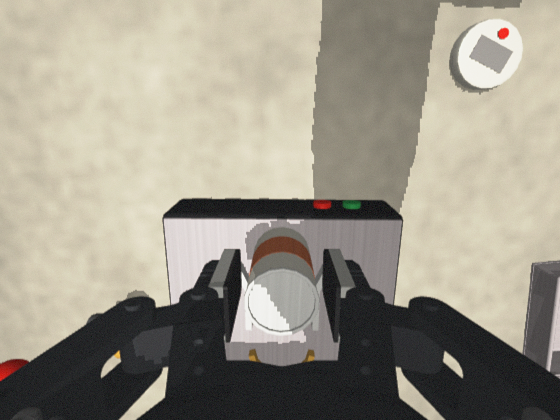

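The can stands upright where predicted, lid at (282,302), between the jaws and in line with the strips. Now I'll shut the fingers and lean back 40°.

Call:
step_arm:
  motion:
    - [0,-1,0,0,0,0,-1]
    - [0,-1,0,0,0,0,-1]
    - [0,-1,0,0,0,0,-1]
    - [0,-1,0,0,0,0,-1]
    - [0,-1,0,0,0,0,-1]
    - [0,-1,0,0,0,0,-1]
    - [0,-1,0,0,0,0,-1]
    - [0,-1,0,0,0,0,-1]

```text
time_s: 7.38
position: [0.467, -0.0461, 0.2348]
tcp_rot: [0.345, 0.036, 0.938, -0.013]
contact_force: [0.7, -0.2, 0.2]
grip_width: 0.005
```

Call:
step_arm:
  motion:
    - [0,0,-0.1,0.4,0,0.5,-1]
    - [0,0,0,0.6,0,0.75,-1]
    - [0,0,0,0.6,0,0.75,-1]
    - [0,0,0,0.6,0,0.7,-1]
    - [0,0,0,0.4,0,0.45,-1]
    - [0,0,0,0,0,0,-1]

```text
time_s: 7.88
position: [0.4644, -0.0464, 0.1063]
tcp_rot: [0.337, 0.032, 0.941, -0.014]
contact_force: [0.1, 0.1, -0.6]
grip_width: 0.003
```

```bash
cat > st.py <<'E'
from h import *
from bench import ctrl
o=ctrl.get_obs();O=np.array([.640,-.060,0]);S=Rn.from_euler('z',-4.95,degrees=True).as_matrix()
print("seamer tcp",(S.T@(o["position"]-O)).round(4),"R in seamer\n",(S.T@tcpR(o)).round(3),"\nq",o["qpos"].round(3),o["grip_width"],o["contact_force"].round(1))
E
python3 st.py
```

```text
seamer tcp [-0.1761 -0.0016  0.1063] R in seamer
 [[-0.772 -0.016  0.636]
 [-0.016  1.     0.006]
 [-0.636 -0.005 -0.772]] 
q [-0.115 -0.048 -1.002 -0.071  0.025 -0.038] 0.002916543630951991 [ 0.1  0.1 -0.6]
```

Call:
step_arm:
  motion:
    - [0,0,0.1,-0.2,0.05,0.16,-1]
    - [0,0,0.1,-0.2,0,0.16,-1]
    - [0,0,0,-0.15,0,0.125,-1]
    - [0,0,0,-0.1,0,0.08,-1]
    - [0,0,0,-0.1,0,0.08,-1]
    - [0,0,0,-0.1,0,0.08,-1]
    - [0,0,0,-0.1,0,0.08,-1]
    - [0,0,0,-0.15,0,0.125,-1]

```text
time_s: 8.55
position: [0.5102, -0.0486, 0.1116]
tcp_rot: [0.342, 0.04, 0.939, -0.012]
contact_force: [-2.5, 0.3, 1.4]
grip_width: 0.003
```

Call:
step_arm:
  motion:
    - [0,0,0,-0.2,0,0.165,-1]
    - [0,0,0,-0.2,0,0.165,-1]
    - [0,0,0,-0.2,0,0.165,-1]
    - [0,0,0,-0.2,0,0.165,-1]
    - [0,0,0,-0.2,0,0.165,-1]
    - [0,0,0,-0.2,0,0.165,-1]

```text
time_s: 9.05
position: [0.5577, -0.0526, 0.1119]
tcp_rot: [0.342, 0.04, 0.939, -0.012]
contact_force: [-1.6, 0.2, 0.3]
grip_width: 0.002
```

```bash
python3 st.py
python3 - <<'E'
from h import *
from bench import grab_frame
a=grab_frame("side")["pixels"][120:240,210:360];b=grab_frame("scene")["pixels"][170:320,230:380]
cv2.imwrite("pics/p1.png",np.hstack([cv2.resize(a,(480,384)),cv2.resize(b,(320,384))])[:,:,::-1])
E
```

```text
seamer tcp [-0.0827  0.0003  0.1119] R in seamer
 [[-0.766 -0.003  0.643]
 [ 0.002  1.     0.006]
 [-0.643  0.006 -0.766]] 
q [-0.103  0.119 -0.808 -0.055  0.017 -0.011] 0.0020343270715419202 [-1.6  0.2  0.3]
```

View pics/p1.png

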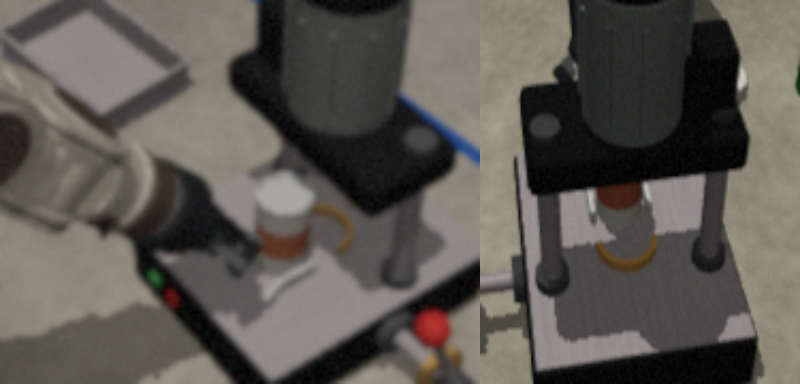

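The can stands upright between the strips, with the finger low on its front and about 2 N of push. Continuing.

Call:
step_arm:
  motion:
    - [0,0,0,-0.18,0,0.19,-1]
    - [0,0,0,-0.18,0,0.19,-1]
    - [0,0,0,-0.18,0,0.19,-1]
    - [0,0,0,-0.18,0,0.19,-1]
    - [0,0,0,-0.15,0,0.12,-1]
    - [0,0,0,0,0,0,-1]

```text
time_s: 9.65
position: [0.5954, -0.0557, 0.109]
tcp_rot: [0.342, 0.04, 0.939, -0.012]
contact_force: [-0.1, -0.3, -0.1]
grip_width: -0.002
```

```bash
python3 st.py
```

```text
seamer tcp [-0.0448  0.0004  0.109 ] R in seamer
 [[-0.765 -0.003  0.644]
 [ 0.002  1.     0.006]
 [-0.644  0.006 -0.765]] 
q [-0.101  0.191 -0.728 -0.047  0.016 -0.01 ] -0.0016886349872954364 [-0.1 -0.3 -0.1]
```

Next, small steps until the lip pushes back.

Call:
step_arm:
  motion:
    - [0,0,0,-0.1,0,0.08,-1]
    - [0,0,0,-0.08,0,0.07,-1]
    - [0,0,0,-0.05,0,0.04,-1]
    - [0,0,0,0,0,0,-1]

```text
time_s: 9.98
position: [0.6029, -0.0564, 0.1087]
tcp_rot: [0.342, 0.04, 0.939, -0.012]
contact_force: [-0.2, 0.3, -0.9]
grip_width: 0.0
```

Call:
step_arm:
  motion:
    - [0,0,0,-0.04,0,0.033,-1]
    - [0,0,0,-0.04,0,0.033,-1]
    - [0,0,0,0,0,0,-1]

```text
time_s: 10.23
position: [0.6053, -0.0563, 0.1085]
tcp_rot: [0.342, 0.04, 0.939, -0.011]
contact_force: [-5.0, 0.6, 2.6]
grip_width: 0.0
```

Call:
step_arm:
  motion:
    - [0,0,0,-0.03,0,0.025,-1]
    - [0,0,0,0,0,0,-1]

```text
time_s: 10.4
position: [0.6055, -0.0562, 0.1082]
tcp_rot: [0.341, 0.04, 0.939, -0.011]
contact_force: [-8.9, 3.5, 7.0]
grip_width: 0.0
```

```bash
python3 st.py
python3 - <<'E'
from h import *
from bench import grab_frame
d=grab_frame("side");s=grab_frame("scene");pickle.dump((s,d),open("pics/p2.pkl","wb"))
a=d["pixels"][140:220,270:370];b=s["pixels"][210:310,240:365]
cv2.imwrite("pics/p2.png",np.vstack([cv2.resize(a,(600,300)) ,cv2.resize(b,(600,300))])[:,:,::-1] if 0 else np.hstack([cv2.resize(a,(400,320),interpolation=2),cv2.resize(b,(400,320),interpolation=2)])[:,:,::-1])
E
```

```text
seamer tcp [-0.0347  0.0008  0.1082] R in seamer
 [[-0.767 -0.003  0.641]
 [ 0.001  1.     0.007]
 [-0.641  0.006 -0.767]] 
q [-0.101  0.209 -0.702 -0.037  0.016 -0.009] 9.192928614874963e-05 [-8.9  3.5  7. ]
```

View pics/p2.png

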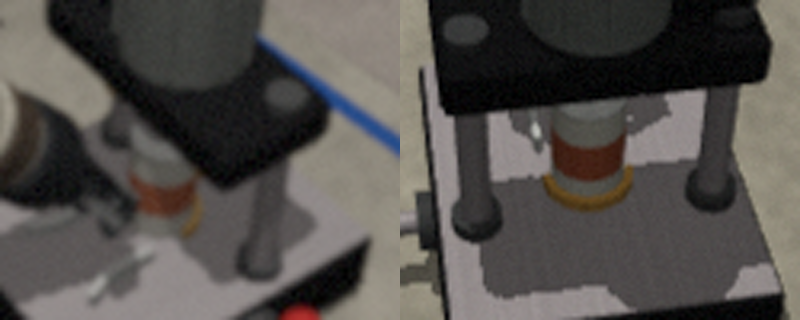

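The can sits upright inside the brass lip, and the push stalled at x' = -34.7 mm with about 9 N, so it is home. I'll back out, go upright and head for the lever.

Call:
step_arm:
  motion:
    - [0,0,0,0.1,0,-0.08,-1]
    - [0,0,0,0.3,0,-0.25,-1]
    - [0,0,0,0.6,0,-0.5,-1]
    - [0,0,0,0.77,0,-0.64,-1]
    - [0,0,0,0.77,0,-0.64,-1]
    - [0,0,0,0.77,0,-0.64,-1]

```text
time_s: 11.0
position: [0.4773, -0.0459, 0.1082]
tcp_rot: [0.342, 0.04, 0.939, -0.012]
contact_force: [0.3, -0.1, 0.8]
grip_width: 0.002
```

Call:
step_arm:
  motion:
    - [0,1,0,0,0,-0.6,-1]
    - [0,1,0,0,0,-0.6,-0.6]
    - [0,1,0,0,0,-0.6,-0.3]
    - [0,1,0,0,0,-0.6,0]
    - [0,1,0,0,0,-0.6,0.2]
    - [0,1,0,0,0,-0.6,0.4]
    - [0,1,0,0,0,-0.6,0.4]
    - [0,1,0,0,0,-0.6,0.4]

```text
time_s: 11.67
position: [0.4262, -0.0424, 0.2324]
tcp_rot: [0.017, 0.042, 0.999, 0.002]
contact_force: [1.0, 0.1, -0.8]
grip_width: 0.7
```

```bash
python3 st.py;python3 - <<'E'
from h import *
from bench import ctrl
o=ctrl.get_obs();s,d=pickle.load(open("pics/p2.pkl","rb"))
r=[max(blobs(f,(0,150,60),(8,255,255)),key=lambda b:-abs(b[0][0]-u))[0] for f,u in((s,206),(d,344))];print(r)
b=tri([s,d],r);print(b)
for t in ([.577,-.255,.17],): print(tcpR(o).T@(np.array(t)-o["position"])/.03)
E
```

```text
seamer tcp [-0.2145 -0.0009  0.2324] R in seamer
 [[-0.999 -0.002  0.034]
 [-0.002  1.     0.005]
 [-0.034  0.005 -0.999]] 
q [-0.103  0.071 -0.196  1.27   0.006 -0.019] 0.7000611800685818 [ 1.   0.1 -0.8]
[[206.6, 231.5], [344.4, 221.7]]
(array([ 0.57499112, -0.25419079,  0.17192677]), [1.8, 1.8])
[-5.53086562 -6.65163237  2.23208439]
```

Call:
step_arm:
  motion:
    - [0,0.4,0,-0.5,-0.6,0,0.6]
    - [0,0,0,-0.8,-0.95,0,1]
    - [0,0,0,-0.8,-0.95,0,1]
    - [0,0,0,-0.8,-0.95,0,1]
    - [0,0,0,-0.8,-0.95,0,1]
    - [0,0,0,-0.8,-0.95,0,1]
    - [0,0,0,-0.7,-0.8,0,1]
    - [0,0,0,-0.4,-0.5,0,1]

```text
time_s: 12.33
position: [0.5785, -0.2583, 0.2287]
tcp_rot: [0.001, 0.043, 0.999, 0.002]
contact_force: [0.3, -0.3, 0.9]
grip_width: 1.005
```

```bash
python3 st.py;python3 - <<'E'
from h import *
from bench import ctrl,grab_frame
o=ctrl.get_obs(); f=wristcam(grab_frame("wrist"),o)
cv2.imwrite("pics/w4.png",f["pixels"][:,:,::-1])
B=[b for b in blobs(f,(0,150,40),(8,255,255),100)];print(B,proj(f,[.577,-.255,.17]))
c=max(B,key=lambda b:b[1][4])[1]; uv=(c[0]+c[2]/2,c[1]+c[3]/2)
p=onplane(f,uv,.17);print(uv,p,tcpR(o).T@(p-o["position"])/.03)
E
```

```text
seamer tcp [-0.0441 -0.2029  0.2287] R in seamer
 [[-1.    -0.001  0.001]
 [-0.001  1.     0.004]
 [-0.001  0.004 -1.   ]] 
q [-0.422  0.517  0.405  1.459  0.005 -0.336] 1.0050904892066541 [ 0.3 -0.3  0.9]
[([286.1, 219.5], [261, 195, 51, 50, 2014])] [286.4659858  222.45920735]
(286.5, 220.0) [ 0.57539904 -0.25484909  0.17      ] [0.11619027 0.09782764 1.95687503]
```

View pics/w4.png

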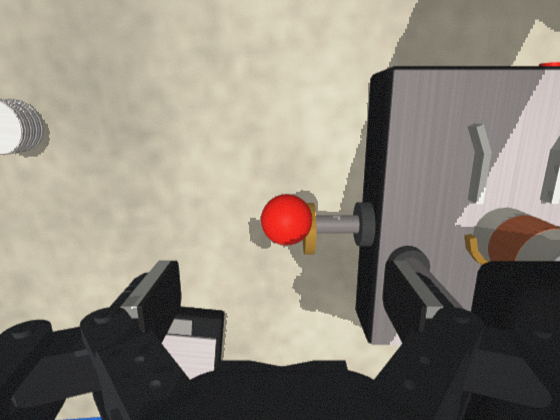

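The ball is at (286,220), 51 px wide (30 mm), centred between the jaws. The can is still home at right, (520,240).

Call:
step_arm:
  motion:
    - [0,0,0,0.11,0.1,0.4,1]
    - [0,0,0,0,0,0.8,1]
    - [0,0,0,0,0,0.8,1]
    - [0,0,0,0,0,0.6,1]
    - [0,0,0,0,0,0.1,1]
    - [0,0,0,0,0,0,0.4]
    - [0,0,0,0,0,0,0]

```text
time_s: 12.97
position: [0.5743, -0.2516, 0.1496]
tcp_rot: [0.001, 0.042, 0.999, 0.002]
contact_force: [-0.2, 0.1, -0.5]
grip_width: 0.753
```

Call:
step_arm:
  motion:
    - [0,0,0,0,0,0,-0.3]
    - [0,0,0,0,0,0,-0.5]
    - [0,0,0,0,0,0,-0.7]
    - [0,0,0,0,0,0,-0.7]
    - [0,0,0,0,0,0,-0.7]
  newtons: 30

```text
time_s: 13.38
position: [0.5746, -0.2548, 0.1513]
tcp_rot: [0.002, 0.043, 0.999, -0.001]
contact_force: [-1.8, -6.7, 2.5]
grip_width: 0.358
```

```bash
python3 st.py
python3 - <<'E'
import numpy as np
# ball displacement along the swing in seamer x,z (units of 30 mm): tool x=-x', tool z=-z'
a=np.radians(np.linspace(70,3,15)); x=-.13*np.cos(a); z=.048+.13*np.sin(a)
print(np.c_[np.degrees(a)[1:],-np.diff(x)/.03,-np.diff(z)/.03].round(2).tolist())
E
```

```text
seamer tcp [-0.0484 -0.1997  0.1513] R in seamer
 [[-1.    -0.001  0.004]
 [-0.001  1.    -0.001]
 [-0.004 -0.001 -1.   ]] 
q [-0.417  0.534  0.23   1.263  0.    -0.332] 0.3576891397296095 [-1.8 -6.7  2.5]
[[65.21, 0.33, 0.14], [60.43, 0.32, 0.17], [55.64, 0.31, 0.19], [50.86, 0.29, 0.22], [46.07, 0.27, 0.24], [41.29, 0.25, 0.26], [36.5, 0.23, 0.28], [31.71, 0.2, 0.3], [26.93, 0.18, 0.32], [22.14, 0.15, 0.33], [17.36, 0.12, 0.34], [12.57, 0.09, 0.35], [7.79, 0.06, 0.36], [3.0, 0.03, 0.36]]
```

Ball gripped at 30 mm. I'll follow the arc, easing the sideways load.

Call:
step_arm:
  motion:
    - [0,0,0,0.2,-0.1,0.08,-0.7]
    - [0,0,0,0.33,0,0.14,-0.7]
    - [0,0,0,0.32,0,0.17,-0.7]
    - [0,0,0,0.31,0,0.19,-0.7]
    - [0,0,0,0.29,0,0.22,-0.7]
    - [0,0,0,0.27,0,0.24,-0.7]
    - [0,0,0,0,0,0,-0.7]
  newtons: 40

```text
time_s: 13.97
position: [0.5229, -0.2504, 0.1187]
tcp_rot: [0.002, 0.042, 0.999, 0.002]
contact_force: [2.6, -1.0, 1.8]
grip_width: 0.35
```

```bash
python3 st.py
```

```text
seamer tcp [-0.1002 -0.1998  0.1187] R in seamer
 [[-1.    -0.003  0.004]
 [-0.003  1.     0.004]
 [-0.004  0.004 -1.   ]] 
q [-0.45   0.464  0.027  1.132  0.006 -0.366] 0.35031222541976065 [ 2.6 -1.   1.8]
```

Call:
step_arm:
  motion:
    - [0,0,0,0.25,0,0.27,-0.7]
    - [0,0,0,0.22,0,0.29,-0.7]
    - [0,0,0,0.19,0,0.31,-0.7]
    - [0,0,0,0.16,0,0.32,-0.7]
    - [0,0,0,0.14,0,0.34,-0.7]
    - [0,0,0,0.1,0,0.34,-0.7]
    - [0,0,0,0,0,0,-0.7]

```text
time_s: 14.55
position: [0.4912, -0.2477, 0.0618]
tcp_rot: [0.001, 0.042, 0.999, 0.002]
contact_force: [1.6, -1.9, 4.7]
grip_width: 0.35
```

```bash
python3 st.py
```

```text
seamer tcp [-0.1321 -0.1998  0.0618] R in seamer
 [[-1.    -0.003  0.002]
 [-0.003  1.     0.004]
 [-0.002  0.004 -1.   ]] 
q [-0.47   0.468 -0.132  0.971  0.005 -0.386] 0.34953199690834713 [ 1.6 -1.9  4.7]
```

Call:
step_arm:
  motion:
    - [0,0,0,0.05,0,0.3,-0.7]
    - [0,0,0,0.02,0,0.3,-0.7]
    - [0,0,0,0,0,0.15,-0.7]
    - [0,0,0,0,0,0,-0.7]

```text
time_s: 14.88
position: [0.4887, -0.2475, 0.0399]
tcp_rot: [0.0, 0.042, 0.999, 0.002]
contact_force: [-1.8, -0.2, 7.5]
grip_width: 0.346
```

Call:
step_arm:
  motion:
    - [0,0,0,0,0,0.07,-0.7]
    - [0,0,0,0,0,0,-0.7]

```text
time_s: 15.05
position: [0.4885, -0.2475, 0.0384]
tcp_rot: [0.0, 0.043, 0.999, 0.002]
contact_force: [-3.1, -0.3, 7.6]
grip_width: 0.348
```

Call:
step_arm:
  motion:
    - [0,0,0,0,0,0.06,-0.7]
    - [0,0,0,0,0,0,-0.7]

```text
time_s: 15.22
position: [0.4886, -0.2474, 0.0367]
tcp_rot: [0.0, 0.042, 0.999, 0.002]
contact_force: [-1.8, -2.0, 8.0]
grip_width: 0.352
```

Call:
step_arm:
  motion:
    - [0,0,0,-0.02,0,0.06,-0.7]
    - [0,0,0,0,0,0,-0.7]

```text
time_s: 15.38
position: [0.4887, -0.2475, 0.0348]
tcp_rot: [-0.0, 0.043, 0.999, 0.002]
contact_force: [-2.5, -0.6, 7.4]
grip_width: 0.348
```

Call:
step_arm:
  motion:
    - [0,0,0,0,0,0.06,-0.7]
    - [0,0,0,0,0,0,-0.7]

```text
time_s: 15.55
position: [0.4885, -0.2474, 0.0329]
tcp_rot: [-0.0, 0.043, 0.999, 0.002]
contact_force: [-4.3, -1.1, 9.2]
grip_width: 0.349
```

```bash
python3 st.py
python3 - <<'E'
from h import *
from bench import grab_frame
s=grab_frame("scene");d=grab_frame("side");pickle.dump((s,d),open("pics/p3.pkl","wb"))
r=[blobs(f,(0,150,50),(8,255,255),8) for f in (s,d)];print(r)
O=np.array([.640,-.060,0]);S=Rn.from_euler('z',-4.95,degrees=True).as_matrix()
for a in (4,8): print([proj(f,O+S@[-.13*np.cos(np.radians(a)),-.2,.048+.13*np.sin(np.radians(a))]) for f in (s,d)])
a=d["pixels"][150:290,230:370];b=s["pixels"][150:290,180:360]
cv2.imwrite("pics/p3.png",np.hstack([cv2.resize(a,(390,390),interpolation=2),cv2.resize(b,(400,390),interpolation=2)])[:,:,::-1])
E
```

```text
seamer tcp [-0.1348 -0.1998  0.0329] R in seamer
 [[-1.    -0.001 -0.001]
 [-0.001  1.     0.004]
 [ 0.001  0.004 -1.   ]] 
q [-0.471  0.499 -0.168  0.906  0.003 -0.385] 0.3494776114515736 [-4.3 -1.1  9.2]
[[([366.2, 33.2], [363, 32, 7, 4, 20]), ([91.4, 211.7], [43, 177, 111, 68, 2435]), ([445.0, 206.4], [433, 197, 27, 18, 233]), ([212.6, 240.1], [207, 235, 12, 11, 92]), ([298.5, 256.1], [288, 249, 22, 13, 153])], [([185.5, 145.8], [180, 144, 12, 5, 24]), ([263.3, 212.4], [261, 210, 6, 7, 26]), ([314.5, 261.1], [311, 256, 7, 10, 43])]]
[array([213.20111824, 242.39824028]), array([318.04116815, 260.95770345])]
[array([212.75926426, 240.13948128]), array([318.54842554, 259.03380633])]
```

View pics/p3.png

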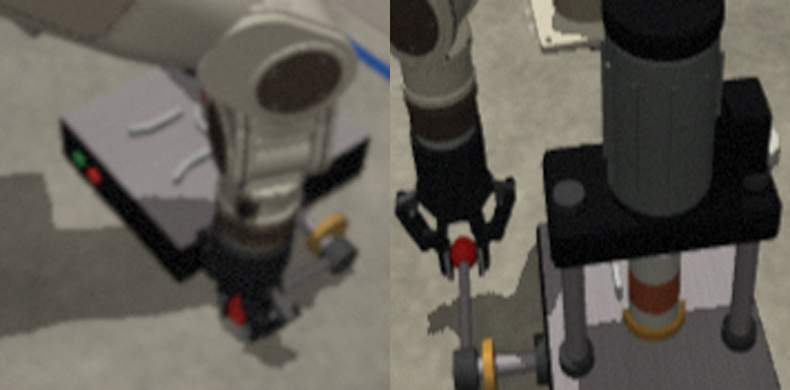

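The ball is gripped in the scene view at (213,240), and the rod is nearly level. The can looks lifted and upright. The force shows no clear stop yet, so I'll measure the ball's angle.

```bash
cat > ang.py <<'E'
from h import *
from bench import ctrl,grab_frame
O=np.array([.640,-.060,0]);S=Rn.from_euler('z',-4.95,degrees=True).as_matrix()
def B(a): a=np.radians(a); return O+S@[-.13*np.cos(a),-.2,.048+.13*np.sin(a)]
def red(f,c):
    h=cv2.cvtColor(f["pixels"],cv2.COLOR_RGB2HSV);m=cv2.inRange(h,(0,140,30),(8,255,255))|cv2.inRange(h,(174,140,30),(180,255,255))
    n,l,s,ce=cv2.connectedComponentsWithStats(m); i=1+min(range(n-1),key=lambda i:np.hypot(*(ce[i+1]-c))-.02*s[i+1][4]);return s[i],ce[i]
s0=pickle.load(open("pics/scene0.pkl","rb")); s=grab_frame("scene")
a,_=red(s0,(206,231)); b,_=red(s,(212,240)); print("rest top",a[:4],"now",b[:4])
up=B(70)+[0,0,0]; 
def top(f,X):  # top edge row of sphere
    c=f["R"]@X+f["t"]; return proj(f,X)[1]-f["fy"]*.016/np.linalg.norm(c)
e=a[1]-top(s0,B(70)); print("scene: row of top now",b[1]-e,{k:round(top(s,B(k)),1) for k in(0,2,4,6,8,10,12)})
o=ctrl.get_obs(); f=wristcam(grab_frame("wrist"),o); w,ce=red(f,(281,260)); print("wrist",w,ce,{k:proj(f,B(k)).round(1).tolist() for k in (0,2,4,6,8,10)})
cv2.imwrite("pics/w5.png",f["pixels"][:,:,::-1])
p2=pickle.load(open("pics/p2.pkl","rb"))[0]
print([blobs(x,(0,120,30),(12,255,255),60)[-2:] for x in (p2,s)])
X=O+[0,0,.12]; print("can shift for 12 mm",proj(s,X)-proj(s,X+[0,0,.012]))
E
python3 ang.py
```

```text
rest top [200 225  14  14] now [207 235  12  11]
scene: row of top now 235.73106759774487 {0: np.float64(238.8), 2: np.float64(237.5), 4: np.float64(236.3), 6: np.float64(235.1), 8: np.float64(234.0), 10: np.float64(232.9), 12: np.float64(231.9)}
wrist [ 240  261   84   87 5658] [281.57599859 303.66931778] {0: [281.8, 293.2], 2: [281.9, 299.1], 4: [281.9, 305.8], 6: [282.0, 313.3], 8: [282.1, 321.6], 10: [282.1, 330.8]}
[[([206.7, 231.3], [200, 225, 14, 14, 152]), ([298.2, 259.5], [288, 252, 22, 14, 201])], [([212.5, 239.8], [207, 235, 12, 11, 97]), ([298.3, 255.7], [288, 248, 22, 15, 211])]]
can shift for 12 mm [-0.10025745  3.71003161]
```

Both views put the ball at about 4–5°, and the can rose 3.8 px, which is 12 mm. So the lever is at or very near the stop, and the pads seem to have slid slightly. I'll grip harder and press to confirm.

Call:
step_arm:
  motion:
    - [0,0,0,0,0,0,-0.8]
    - [0,0,0,0,0,0,-0.8]
    - [0,0,0,0,0,0.05,-0.8]
    - [0,0,0,0,0,0,-0.8]
  newtons: 90

```text
time_s: 16.08
position: [0.4884, -0.2474, 0.0318]
tcp_rot: [-0.0, 0.043, 0.999, 0.002]
contact_force: [-5.5, 0.1, 9.9]
grip_width: 0.334
```

Call:
step_arm:
  motion:
    - [0,0,0,0,0,0.06,-0.8]
    - [0,0,0,0,0,0,-0.8]
    - [0,0,0,0,0,0,-0.8]

```text
time_s: 16.33
position: [0.4883, -0.2474, 0.0302]
tcp_rot: [-0.0, 0.043, 0.999, 0.002]
contact_force: [-6.3, -0.5, 11.6]
grip_width: 0.339
```

```bash
python3 st.py; python3 ang.py
```

```text
seamer tcp [-0.135  -0.1998  0.0302] R in seamer
 [[-1.    -0.001 -0.001]
 [-0.001  1.     0.004]
 [ 0.001  0.004 -1.   ]] 
q [-0.471  0.502 -0.171  0.899  0.003 -0.385] 0.33932874266168983 [-6.3 -0.5 11.6]
rest top [200 225  14  14] now [207 236  12  11]
scene: row of top now 236.73106759774487 {0: np.float64(238.8), 2: np.float64(237.5), 4: np.float64(236.3), 6: np.float64(235.1), 8: np.float64(234.0), 10: np.float64(232.9), 12: np.float64(231.9)}
wrist [ 242  261   80   86 5601] [281.60792716 303.48741296] {0: [281.8, 297.4], 2: [281.9, 303.5], 4: [281.9, 310.5], 6: [282.0, 318.3], 8: [282.1, 326.9], 10: [282.2, 336.5]}
[[([206.7, 231.3], [200, 225, 14, 14, 152]), ([298.2, 259.5], [288, 252, 22, 14, 201])], [([212.6, 240.6], [207, 236, 12, 11, 95]), ([298.3, 255.6], [288, 248, 22, 15, 212])]]
can shift for 12 mm [-0.10025745  3.71003161]
```

The ball's wrist-image position didn't change while the tool dropped 2.7 mm, so the lever was still moving and the pads weren't sliding. I'll keep going to a firm stop.

Call:
step_arm:
  motion:
    - [0,0,0,0.05,0,0.06,-0.8]
    - [0,0,0,0,0,0,-0.8]

```text
time_s: 16.6
position: [0.4883, -0.2475, 0.0298]
tcp_rot: [0.001, 0.043, 0.999, 0.002]
contact_force: [-6.3, 1.1, 15.9]
grip_width: 0.34
```

Call:
step_arm:
  motion:
    - [0,0,0,0,0,0.07,-0.8]
    - [0,0,0,0,0,0,-0.8]

```text
time_s: 16.77
position: [0.4899, -0.2478, 0.0285]
tcp_rot: [0.003, 0.044, 0.999, 0.001]
contact_force: [-2.1, 3.8, 17.4]
grip_width: 0.337
```

Call:
step_arm:
  motion:
    - [0,0,0,0,0,0.07,-0.8]
    - [0,0,0,0,0,0,-0.8]

```text
time_s: 16.93
position: [0.49, -0.2478, 0.0279]
tcp_rot: [0.003, 0.044, 0.999, 0.001]
contact_force: [-6.3, 4.7, 27.2]
grip_width: 0.338
```

The force now rises steeply, to 27 N against a 7 N spring, with almost no travel, so the lever is at its stop. I'll hold briefly and check by numbers.

Call:
step_arm:
  motion:
    - [0,0,0,0,0,0,-0.8]
    - [0,0,0,0,0,0,-0.8]
    - [0,0,0,0,0,0,-0.8]
    - [0,0,0,0,0,0,-0.8]
    - [0,0,0,0,0,0,-0.8]
    - [0,0,0,0,0,0,-0.8]

```text
time_s: 17.43
position: [0.49, -0.2478, 0.0279]
tcp_rot: [0.003, 0.044, 0.999, 0.001]
contact_force: [-6.3, 4.2, 27.8]
grip_width: 0.34
```

```bash
python3 st.py; python3 ang.py
python3 - <<'E'
from h import *
from bench import grab_frame
s=grab_frame("scene")["pixels"].astype(int); s0=pickle.load(open("pics/scene0.pkl","rb"))["pixels"].astype(int)
for n,(x0,x1,y0,y1) in dict(tray=(400,505,228,290),ends=(85,120,260,292)).items():
    print(n,"mean abs diff",np.abs(s-s0)[y0:y1,x0:x1].mean().round(1))
d=grab_frame("side")["pixels"].astype(int); d0=pickle.load(open("pics/side0.pkl","rb"))["pixels"].astype(int)
print("timer",np.abs(d-d0)[198:220,186:212].mean().round(1))
E
```

```text
seamer tcp [-0.1333 -0.2001  0.0279] R in seamer
 [[-1.     0.001  0.006]
 [ 0.001  1.     0.003]
 [-0.006  0.003 -1.   ]] 
q [-0.471  0.503 -0.177  0.885  0.005 -0.383] 0.339807296934519 [-6.3  4.2 27.8]
rest top [200 225  14  14] now [207 236  12  11]
scene: row of top now 236.73106759774487 {0: np.float64(238.8), 2: np.float64(237.5), 4: np.float64(236.3), 6: np.float64(235.1), 8: np.float64(234.0), 10: np.float64(232.9), 12: np.float64(231.9)}
wrist [ 241  258   82   88 5745] [281.99547433 301.37893821] {0: [282.4, 296.8], 2: [282.4, 303.2], 4: [282.5, 310.3], 6: [282.6, 318.3], 8: [282.7, 327.3], 10: [282.8, 337.2]}
[[([206.7, 231.3], [200, 225, 14, 14, 152]), ([298.2, 259.5], [288, 252, 22, 14, 201])], [([212.7, 240.9], [207, 236, 12, 11, 93]), ([298.3, 255.6], [288, 248, 22, 15, 211])]]
can shift for 12 mm [-0.10025745  3.71003161]
tray mean abs diff 5.0
ends mean abs diff 3.8
timer 2.7
```

```bash
python3 -c "
from bench import ticket
print(ticket.job_done())"
```

```text
the job is handed in; nothing more can be done
None
```

I set the small white-and-terracotta can on the deck, slid it home and swung the lever to its stop. The job is handed in at about 17.5 s on the robot clock, with the fingers still holding the ball. No verdict was reported.

**Can:** I set it down between the strips and pushed it with the shut fingers leaning 40°, until the brass lip stopped it. The push stalled at about 9 N, and pictures showed the can upright inside the lip. With the lever down, its band rose about 3.9 px, which matches the 12 mm needed to clamp it under the chuck.

**Lever:** At the end the fingers held the ball with about 28 N of upward reaction, against a spring of about 7 N. Pressing further moved it very little, and the reading was steady for the last half second.

**Bystanders:** The image areas around the tray, timer and stack of ends changed only at about noise level (2.7–5.0 grey levels). I had used up my pictures by then, so this last check was numbers only.

**Disagreements:**
- **Lever angle:** The scene camera put the final angle at about 3°, and the wrist camera at about 1.5°. The stop is at 4°. I take this as calibration error and a small slip of the ball in the pads. I relied on the firm stop rather than the angle.
- **Stop called too early:** I first took the lever to be at its stop when it was still moving. The wrist image showed this, so I gripped harder and pressed on.
- **Deck rear corners:** These did not fit my first estimate of the seamer's position. I used the front edge, strips, lip and ball instead, which agreed with each other.

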